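# Retain a pulley drum on a lab spindle with snap-ring pliers

## Task

Put the orange pulley drum down over the upright spindle until it rests on the shoulder and let go of it, then grip the green-handled pliers, squeeze them fully so that the snap ring in their jaws is spread, hold it spread above the tip of the spindle and slide it down to the red groove. Finish while still holding the pliers there, level and squeezed, with the spread ring round the middle of the groove and clear of spindle and drum. Leave the other things on the bench where they are.

Things in the scene. Friction and masses are not known exactly. Their poses are not given: they have to be found in the camera images.
- drum_center (a point): centre (half-way up) of the loose orange pulley drum: an upright tube 44 mm across and 26 mm high, with a 24 mm hole through it along its z axis; 0.13 to 0.23 kg; stands on the bench
- seat (a point): where drum_center lies once the drum is seated: on the spindle's axis (z, up), 58 mm above the bench. Fixed apparatus: grey base plate 120 x 120 x 20 mm, dark column 36 mm across up to the shoulder at 45 mm, then the bright spindle, 20 mm across, to 98 mm, its top 5 mm tapered
- groove (a point): centre of the red groove of the spindle, on its axis, 82 mm above the bench; the groove is 10 mm high and 17 mm across (spindle 20 mm). The top of the seated drum lies 11 mm below this point
- shaft_top (a point): tip of the spindle, on its axis, 98 mm above the bench
- pliers_grip (a point): where to grip the pliers: midway between the two green handles, half-way up, 26 mm above the bench at the start. x points to the jaws, y across the handles, z up. Handles 22 mm high, reaching 39 mm behind and 31 mm ahead of this point; 54 mm over their outer faces here when free (64 mm at the rear end), 36 mm and parallel when fully squeezed. Pliers 0.16 kg. Pivot 68 mm ahead
- ring_center (a point): centre of the snap ring in the jaws, 123 mm ahead of pliers_grip along its x, same height. Bright split ring of 4 mm round wire, two halves in the flat plane of the pliers (jaws 7 mm thick): 18 mm inside when free (does not pass the spindle); fully spread about 32 mm across and 26 mm fore and aft; its front mouth stays narrower than the spindle: it goes on from the top only
- rest: fixed rest on which the pliers lie flat; origin on the bench under their pivot, x along the pliers to the jaws. Two wooden cross bars 15 mm high, one under the pivot (12 mm wide), one 99 mm behind it (10 mm wide, 76 mm long), joined by a strip 3 mm high and 16 mm wide
- jaw_l (a joint): opening of the left lever of the pliers (the right mirrors it), rad: 0 free, 0.13 fully squeezed at a firm stop; ring spread above 0.1. The levers do not cross: squeezing the handles against the spring (about 9 N a handle at full squeeze) opens the jaws
- jar1_mid (a point): middle of a white lidded jar 60 mm across and 100 mm high, bystander
- jar2_mid (a point): middle of a second such white jar, bystander
- beaker_mid (a point): middle of a glass beaker 72 mm across and 90 mm high, bystander
- cap_center (a point): centre of a loose white jar cap 40 mm across and 14 mm high, lying on the bench, bystander
- driver_grip (a point): handle of a screwdriver lying on the bench, bystander
- spare_center (a point): centre of a spare small blue drum 34 mm across and 18 mm high, bystander
Mind the look-alikes: they are no part of the job. Of the things like the part that bears pliers_grip, leave any that is yellow; of the rest the larger one is meant.

How it is judged:
On the way, in this order (a step that is already met when the one before it is completed fails the run):
1. the drum sits on the shoulder of the spindle, let go (horizontal distance between drum_center and seat below 0.004 m and z of drum_center in the frame of seat between -0.003 and 0.003 m and angle between drum_center's own z axis and vertical below 0.1 rad and contact force between the fingers and drum below 0.2 N), for 0.2 s.
2. the ring, spread by squeezing the pliers, is held above the tip of the spindle (value of joint jaw_l above 0.1 rad and horizontal distance between ring_center and shaft_top below 0.015 m and z of ring_center in the frame of shaft_top above 0.003 m and contact force between the fingers and pliers above 2 N), for 0.1 s.
At the end, for the whole second after the job is handed in: drum on the shoulder (within 4 mm sideways, 3 mm in height, upright); pliers held squeezed (lever above 0.1 rad), still, level within 0.12 rad, ring centre within 6 mm of the spindle axis and 5 mm of the groove middle, pressing on spindle below 1.5 N and drum below 1 N (horizontal distance between drum_center and seat below 0.004 m and z of drum_center in the frame of seat between -0.003 and 0.003 m and angle between drum_center's own z axis and vertical below 0.1 rad and value of joint jaw_l above 0.1 rad and horizontal distance between ring_center and groove below 0.006 m and z of ring_center in the frame of groove between -0.005 and 0.005 m and angle between pliers_grip's own z axis and vertical below 0.12 rad and contact force between pliers and spindle below 1.5 N and contact force between pliers and drum below 1 N and contact force between the fingers and pliers above 2 N and linear speed of pliers below 0.03 m/s); the arm keeps its last pose, push and grip.
It fails at once if a bystander is moved by more than 30 mm (distance of any of jar1_mid, jar2_mid, beaker_mid, cap_center, driver_grip, spare_center from where it was at the start of the episode above 0.03 m).
It also fails if it takes over 58 s, if anything falls off the work surface, if the arm or the gripper's body presses on something with over 40 N, if the wrist force passes 120 N, or if a joint passes its speed limit or range.

## Robot

A 6-joint arm with a two-finger parallel gripper is mounted at the origin on the work surface. World frame = base frame: x ahead of the robot, y to its left, z up, the work surface at z = 0. Lengths are in m, angles in rad, forces in N, time in s.
With the tool pointing down it reaches from about 0.2 to 0.875 m from the base axis. Payload 3.4 kg.
Tool frame: the origin (TCP) lies midway between the tips of the shut fingers; the grasp point (between the pads) lies 19 mm behind it; z points along the fingers, y is the line along which they close (so a half turn about z gives the same grasp; the last joint's range is limited). The gripper opens to 94 mm and grips with 3 to 60 N. Pads are 16 mm wide; open, the fingers measure 119 mm over their backs; the gripper's body (75 mm by 177 mm) begins 78 mm behind the grasp point.
Start: joints at [-1.401, 0.276, 1.505, -0, 1.361, -0.121], TCP at [0.165, -0.551, 0.205] pointing down, gripper open.
Joint ranges: [-2.89, 2.89], [-0.75, 2.08], [0.22, 2.7], [-1.18, 4.32], [0.11, 2.71], [-2.7, 2.7]. Speed limits (rad/s): [2.57, 2.57, 3.14, 3.14, 3.14, 3.14].

## Interface

Orientations are given as a rotation vector (axis times angle).
In Python, from workcell import manip, optics gives the robot as it stands. The module is installed in compiled form; this text tells all that it offers.
- The arm moves only by the shell command python3 -m crank 'ROWS' [FORCE]. ROWS is JSON, a list of rows, each a list of 3 entries, a list of its own where there are three numbers: the shift along the tool's x, y, z in cm, then the turn about the tool's z in rad, then the gripper's target within -1 to 1 (shut at 1, half-way at 0, fully open at -1). A call has 1 to 8 rows; each row is the pose to reach, as a shift and turn from the pose commanded when the call began, along the tool's axes at that moment; what a row does not reach only later rows make up. A row lasts 1/12 s, in which the tool goes at most 41.7 mm and 7.16 degrees, less where a joint would pass 70% of its speed; a pose out of reach is approached as far as the arm can. A call with a gripper value outside its range is refused whole. The fingers move at their own pace and stop on an object; FORCE is the grip in N (left out, the last holds). Time passes only in rows, so rows that repeat a pose let the fingers close. It gives the time, the measured TCP pose, the force, the opening and the grip force at its end, in the units of the state.
- manip.state(): the state, without advancing time (a new reading comes with each control period).
- optics.snapshot(name): name is "side" or "top"; returns the picture (420x560x3 uint8, red, green, blue); there is no depth.
- optics.camera_model(name): a dict with "K" (3x3 intrinsics, pixels), "pose" (4x4, takes a point from camera to world coordinates). Camera axes: x right, y up, looking along -z (the intrinsics and any distortion apply to the point x, -y, -z); pixel columns grow to the right and rows downward; lengths in m; the calibration is good to about 2 mm. A picture is of the moment at which its call begins. camera_model takes no time and is no camera call.
- manip.job_done(): hands the job in; it is judged then, once.
The state is a dict: "t": time; "joints": joint angles; "qvel": joint speeds; "tau": joint torques, N m; "tcp_pos": TCP position; "eef_rot": TCP orientation; "wrist_force": force on the tool from outside, world axes, zero at the start; "moment": the same for the moment, N m; "grip_width": opening from 0.0 (shut) to 1.0 (fully open); "grip_force": force on a finger pad.
Only numpy, scipy, OpenCV 4.12 (cv2) and the standard library are available. Lean on these libraries where they do the work, as an engineer would, in place of code of your own. Each camera call takes 0.05 s, during which the arm holds its last target. There are 200 camera calls.

## Working session

There is one attempt and no reset: what is moved stays moved. The work goes in short steps, Python scripts to look and compute and a shell command to move; the robot and the scene stay as the last step left them, time stands still between calls to the robot, and variables do not carry over. Pictures are saved under pics/ and viewed, at most 10 in all, crops included, and the job is handed in when it is done.

```bash
mkdir -p pics
python3 - <<'E'
from workcell import manip, optics
import cv2, numpy as np
print(manip.state())
for n in("top","side"):
    im=optics.snapshot(n); cv2.imwrite(f"pics/{n}0.png",im[:,:,::-1]); m=optics.camera_model(n); print(n,m)
E
```

```text
{'t': 0.0, 'joints': array([-1.40097839e+00,  2.76586639e-01,  1.50606736e+00,  1.70425523e-06,
        1.36072695e+00, -1.20970565e-01]), 'qvel': array([ 7.27234776e-04,  1.13326141e-03,  3.45776089e-03,  1.10723470e-04,
       -7.84133027e-04,  9.18257058e-05]), 'tau': array([ 2.27801749e-03, -4.04576111e+01, -2.37225831e+01,  7.06220395e-02,
        3.45845881e-02, -1.24029616e-04]), 'tcp_pos': array([ 0.16477471, -0.55030926,  0.20463574]), 'eef_rot': array([-3.10667642e+00, -4.54902324e-01,  6.59458207e-05]), 'wrist_force': array([-0.1989986 , -0.71099864, -0.86415997]), 'moment': array([-0.00916056, -0.0228965 , -0.05618317]), 'grip_force': 0.0, 'grip_width': 1.002225569221489}
top {'K': array([[452.44674958,   0.        , 273.06601154],
       [  0.        , 452.44674958, 210.51438159],
       [  0.        ,   0.        ,   1.        ]]), 'pose': array([[ 0.02020702,  0.98562676, -0.16772467,  0.32110551],
       [-0.99957108,  0.01635941, -0.02429028, -0.12837059],
       [-0.02119727,  0.16814356,  0.98553459,  1.31791633],
       [ 0.        ,  0.        ,  0.        ,  1.        ]])}
side {'K': array([[463.67290135,   0.        , 280.02618149],
       [  0.        , 463.67290135, 209.1418173 ],
       [  0.        ,   0.        ,   1.        ]]), 'pose': array([[-0.78369053,  0.36831304, -0.50017463, -0.00655538],
       [-0.62083572, -0.43878279,  0.64964042,  0.56809072],
       [ 0.01980302,  0.81964332,  0.57253181,  0.70407096],
       [ 0.        ,  0.        ,  0.        ,  1.        ]])}
```

View pics/top0.png

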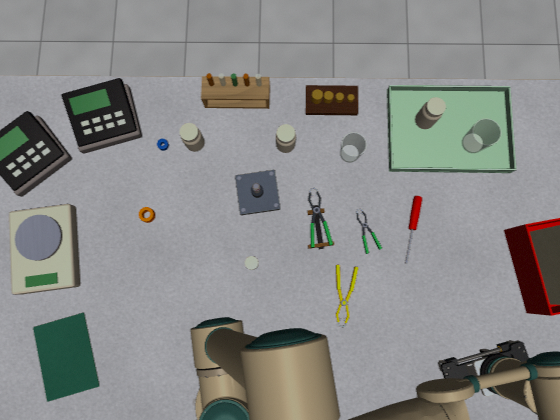

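View pics/side0.png

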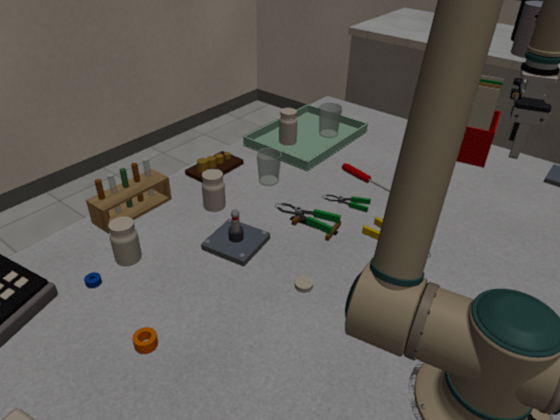

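Large green pliers are at top (318,222). The look-alikes are the small green ones at (368,232) and the yellow ones at (345,295). The orange drum is at (147,214), with a blue spare at (163,144). The spindle is at (257,190), and the side view agrees. I choose the larger green pliers and the orange drum.

```bash
cat > h.py <<'E'
from workcell import manip, optics
import cv2, numpy as np
from scipy.spatial.transform import Rotation as Ro
M={n:optics.camera_model(n) for n in("top","side")}
def ray(n,p):
    m=M[n];d=np.linalg.inv(m["K"])@[p[0],p[1],1];d=m["pose"][:3,:3]@(d*[1,-1,-1])
    return m["pose"][:3,3],d/np.linalg.norm(d)
def plane(n,p,z):
    o,d=ray(n,p);return o+d*(z-o[2])/d[2]
def tri(p,q):
    a,u=ray("top",p);b,v=ray("side",q);s=np.linalg.lstsq(np.c_[u,-v],b-a,rcond=None)[0]
    return (a+u*s[0]+b+v*s[1])/2,np.linalg.norm(a+u*s[0]-b-v*s[1])
def proj(n,X):
    m=M[n];c=m["pose"][:3,:3].T@(np.asarray(X)-m["pose"][:3,3]);c=c*[1,-1,-1];q=m["K"]@c;return q[:2]/q[2]
def mask(im,lo,hi,box):
    h=cv2.cvtColor(im,cv2.COLOR_RGB2HSV);m=cv2.inRange(h,np.array(lo),np.array(hi));k=np.zeros_like(m);x,y,X,Y=box;k[y:Y,x:X]=m[y:Y,x:X];return k
def blobs(m,a=4):
    n,l,s,c=cv2.connectedComponentsWithStats(m);return [(s[i,4],c[i].round(1),s[i,:4]) for i in range(1,n) if s[i,4]>=a]
def snap(n,save=None):
    im=optics.snapshot(n)
    if save: cv2.imwrite(f"pics/{save}.png",im[:,:,::-1])
    return im
E
python3 - <<'E'
from h import *
t=cv2.imread("pics/top0.png")[:,:,::-1].copy();s=cv2.imread("pics/side0.png")[:,:,::-1].copy()
OR=((5,150,80),(20,255,255));GR=((50,120,60),(80,255,255))
for n,im,b in(("top",t,(120,190,180,240)),("side",s,(110,310,180,370))):
    m=mask(im,*OR,b);c=max(cv2.findContours(m,0,1)[0],key=cv2.contourArea);h=cv2.convexHull(c)
    mo=cv2.moments(h);p=(mo['m10']/mo['m00'],mo['m01']/mo['m00']);print("drum",n,p,cv2.boundingRect(h),plane(n,p,.013))
for n,im,b in(("top",t,(295,205,345,260)),("side",s,(290,195,350,240))):
    for x in blobs(mask(im,*GR,b),8): print("green",n,x,plane(n,x[1],.026))
for n,im,b in(("top",t,(225,160,290,225)),("side",s,(215,200,260,250))):
    for lo,hi in(((0,90,60),(10,255,255)),((170,90,60),(180,255,255))):
        for x in blobs(mask(im,lo,hi,b),2): print("red",n,x,plane(n,x[1],.082))
R=Ro.from_rotvec(manip.state()["eef_rot"]).as_matrix();print(R.round(3))
a=cv2.resize(t[165:265,225:345],None,fx=5,fy=5,interpolation=2);b=cv2.resize(s[195:265,190:350],None,fx=3.75,fy=3.75,interpolation=2)
o=np.zeros((500,600,3),np.uint8);o[:]=a;cv2.imwrite("pics/c1.png",o[:,:,::-1])
cv2.imwrite("pics/c2.png",b[:,:,::-1])
E
```

```text
drum top (146.36695485110468, 214.29106628242076) (139, 207, 16, 16) [0.52573988 0.27609201 0.013     ]
drum side (144.83756345177665, 340.20135363790183) (133, 328, 25, 26) [0.52631664 0.27407603 0.013     ]
green top (np.int32(82), array([327.4, 232.7]), array([323, 221,  10,  24], dtype=int32)) [ 0.479069   -0.25356473  0.026     ]
green top (np.int32(75), array([312.1, 234.9]), array([311, 223,   4,  24], dtype=int32)) [ 0.47195327 -0.20982968  0.026     ]
green side (np.int32(58), array([326.7, 212.9]), array([314, 209,  26,   8], dtype=int32)) [ 0.48486444 -0.26434392  0.026     ]
green side (np.int32(62), array([319.2, 222.1]), array([307, 217,  25,  11], dtype=int32)) [ 0.4772702  -0.21968451  0.026     ]
red side (np.int32(16), array([234.9, 218.1]), array([232, 217,   7,   4], dtype=int32)) [ 0.59342254 -0.04391265  0.082     ]
red side (np.int32(2), array([237.5, 218. ]), array([237, 218,   2,   1], dtype=int32)) [ 0.58916569 -0.04798143  0.082     ]
[[ 0.958  0.287 -0.   ]
 [ 0.287 -0.958  0.002]
 [ 0.    -0.002 -1.   ]]
```

View pics/c1.png

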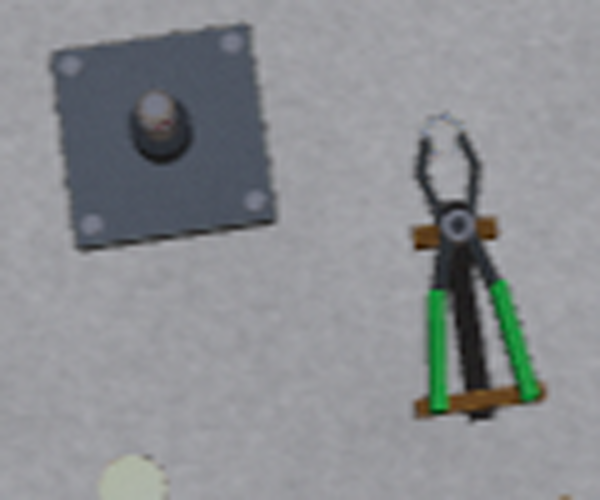

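View pics/c2.png

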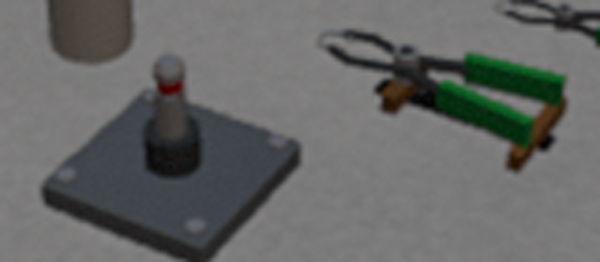

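c1 and c2 confirm the choice: large green-handled pliers on wooden cross bars with a ring in the jaws, pivot at top (316,209), ring at (313,190). The spindle tip is at top (256,185), with the red groove at side (235,218).

Run:
```python
from h import *
f=lambda x,y:((x+.5)/5-.5+225,(y+.5)/5-.5+165); g=lambda x,y:((x+.5)/3.75-.5+190,(y+.5)/3.75-.5+195)
P=[plane("top",f(*c),.021) for c in((69,65),(232,42),(255,200),(92,224))]
print("bolts",np.mean(P,0)); P=[plane("top",f(*c),.02) for c in((52,50),(247,25),(275,220),(80,248))];print("plate",np.mean(P,0),np.linalg.norm(P[0]-P[1]),np.linalg.norm(P[1]-P[2]))
print("plate side",plane("side",g(170,174),.02), "bolts side",np.mean([plane("side",g(*c),.021) for c in((66,175),(150,97),(280,142),(196,226))],0))
print("groove side",plane("side",g(170,88),.082),"tip top",plane("top",f(156,98),.098), tri(f(156,98),g(169,62)))
pv=plane("top",f(458,223),.035);print("pivot",pv,tri(f(458,223),g(407,52)))
r=plane("top",f(485,404),.037);ring=plane("top",f(440,128),.026);print("rear",r,"ring",ring,np.linalg.norm(ring-r)) 
d=(ring-r)[:2];d/=np.linalg.norm(d);print("yaw",np.arctan2(d[1],d[0]),"grip from rear",r[:2]+39*d/1e3,"ring",ring[:2]-.123*d,"pivot",pv[:2]-.068*d)
print("drum tri",tri((146.4,214.3),(144.8,340.2)))
print("yaw tcp x",manip.state()["tcp_pos"])
```

```text
bolts [ 0.59892115 -0.04808509  0.021     ]
plate [ 0.59750644 -0.04892486  0.02      ] 0.11623407637340051 0.1182290905634246
plate side [ 0.59094737 -0.03822563  0.02      ] bolts side [ 0.59922966 -0.05014355  0.021     ]
groove side [ 0.59330669 -0.04400967  0.082     ] tip top [ 0.60173643 -0.0490569   0.098     ] (array([ 0.60103551, -0.0498025 ,  0.09509588]), np.float64(0.0032334230372168126))
pivot [ 0.54532692 -0.22059426  0.035     ] (array([ 0.5443175 , -0.22093691,  0.03632023]), np.float64(0.0017745085612554925))
rear [ 0.44128573 -0.23613423  0.037     ] ring [ 0.60292706 -0.2105342   0.026     ] 0.1640252496265485
yaw 0.15707088957257856 grip from rear [ 0.47980563 -0.23003362] ring [ 0.48144123 -0.22977458] pivot [ 0.47816402 -0.23123122]
drum tri (array([0.52514038, 0.27513417, 0.01501354]), np.float64(0.0006647734453078937))
yaw tcp x [ 0.16477809 -0.55035506  0.20470305]
```

```bash
cat > go.py <<'E'
import sys
from h import *
# remaining to x y z yaw in tool axes (cm)
s=manip.state();R=Ro.from_rotvec(s["eef_rot"]).as_matrix();x,y,z,w=map(float,sys.argv[1:5])
e=R.T@(np.array([x,y,z])-s["tcp_pos"])*100;yw=np.arctan2(R[1,0],R[0,0])
print("t",round(s["t"],2),"tcp",s["tcp_pos"].round(4),"yaw",yw.round(4),"shift cm",e.round(2),"turn",round(yw-w,4),"F",s["wrist_force"].round(1),"gw",round(s["grip_width"],3),"gf",round(float(s["grip_force"]),1),"q",s["joints"].round(2))
E
R='[[58.2,-68.7,0],0.134,-1]'
python3 -m crank '[[[58.2,-68.7,0],0.134,-1],[[58.2,-68.7,0],0.134,-1],[[58.2,-68.7,0],0.134,-1],[[58.2,-68.7,0],0.134,-1],[[58.2,-68.7,0],0.134,-1],[[58.2,-68.7,0],0.134,-1],[[58.2,-68.7,0],0.134,-1],[[58.2,-68.7,0],0.134,-1]]'
python3 go.py 0.5255 0.275 0.205 0.157
```

```text
t: 0.77
tcp_pos: [0.2984, -0.2433, 0.2052]
eef_rot: [-3.132, -0.245, -0.0]
wrist_force: [1.2, -0.4, -0.4]
grip_width: 1.0
grip_force: 0.0
t 0.77 tcp [ 0.2984 -0.2433  0.2052] yaw 0.1558 shift cm [ 3.048e+01 -4.768e+01  4.000e-02] turn -0.0012 F [ 1.2 -0.4 -0.4] gw 1.0 gf 0.0 q [-0.87 -0.02  1.86  0.    1.3   0.55]
```

```bash
python3 -m crank '[[[30.5,-47.7,0],0,-1],[[30.5,-47.7,0],0,-1],[[30.5,-47.7,0],0,-1],[[30.5,-47.7,0],0,-1],[[30.5,-47.7,0],0,-1],[[30.5,-47.7,0],0,-1],[[30.5,-47.7,0],0,-1],[[30.5,-47.7,0],0,-1]]' >/dev/null
python3 go.py 0.5255 0.275 0.205 0.157
```

```text
t 1.43 tcp [0.4319 0.0622 0.2053] yaw 0.1574 shift cm [ 12.58 -19.55   0.03] turn 0.0004 F [-0.2 -1.1  0.6] gw 1.002 gf 0.0 q [-0.02  0.06  1.77 -0.    1.3   1.4 ]
```

```bash
python3 -m crank '[[[12.9,-19,0],0,-1],[[12.9,-19,0],0,-1],[[12.9,-19,0],0,-1],[[12.9,-19,0],0,-1],[[12.9,-19,0],0,-1],[[12.9,-19,0],0,-1],[[12.9,-19,0],0,-1]]' >/dev/null
python3 go.py 0.5255 0.275 0.006 0.157
```

```text
t 2.02 tcp [0.5311 0.2721 0.2041] yaw 0.1606 shift cm [-0.51 -0.34 19.81] turn 0.0036 F [-0.3  0.5 -0. ] gw 1.001 gf 0.0 q [0.36 0.31 1.46 0.   1.37 1.77]
```

```bash
python3 -m crank '[[[-0.5,-0.3,4],0,-1],[[-0.5,-0.3,8],0,-1],[[-0.5,-0.3,12],0,-1],[[-0.5,-0.3,15],0,-1],[[-0.5,-0.3,15],0,-1]]' >/dev/null
python3 go.py 0.5255 0.275 0.006 0.157
python3 - <<'E'
from h import *
im=snap("side","s1");im2=snap("top","t1")
b=cv2.resize(im[270:390,80:240],None,fx=3.5,fy=3.5,interpolation=2);a=cv2.resize(im2[160:260,90:200],None,fx=4.2,fy=4.2,interpolation=2)[:,:240]
m=mask(im,(5,150,80),(20,255,255),(100,300,190,370));print(blobs(m))
cv2.imwrite("pics/c3.png",np.hstack([b,a])[:,:,::-1])
E
```

```text
t 2.43 tcp [0.5182 0.2668 0.0492] yaw 0.1563 shift cm [ 0.91 -0.72  4.3 ] turn -0.0007 F [-1.4  1.   0.3] gw 1.0 gf 0.0 q [ 0.36  0.42  1.7  -0.    1.03  1.77]
[(np.int32(501), array([144.8, 340.1]), array([133, 328,  25,  26], dtype=int32))]
```

View pics/c3.png

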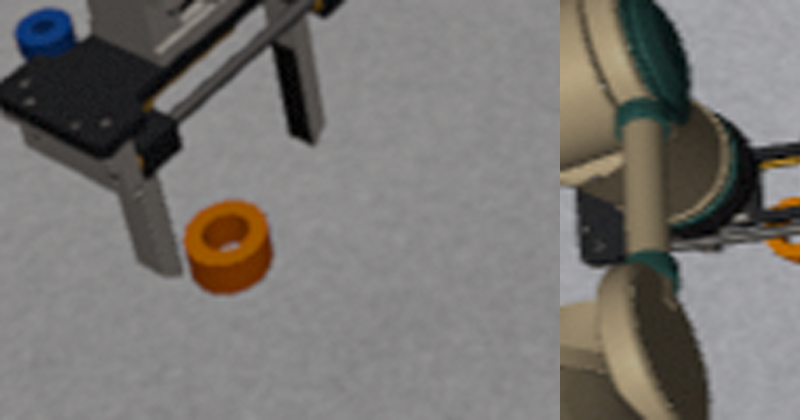

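The side view shows the fingers straddling the drum at (145,340). The tool sits about 1 cm off because of lag, so I'll correct that while still above the drum, then go down.

```bash
python3 go.py 0.5255 0.275 0.006 0.157; python3 -m crank '[[[0.8,-0.7,0],0,-1],[[0.8,-0.7,0],0,-1],[[0.8,-0.7,0],0,-1]]' >/dev/null
python3 go.py 0.5255 0.275 0.006 0.157
```

```text
t 2.53 tcp [0.5234 0.2689 0.0551] yaw 0.1563 shift cm [ 0.31 -0.57  4.91] turn -0.0007 F [0.2 0.2 0.2] gw 0.998 gf 0.0 q [ 0.36  0.42  1.69 -0.    1.04  1.77]
t 2.78 tcp [0.5334 0.2792 0.0579] yaw 0.1571 shift cm [-0.87  0.29  5.19] turn 0.0001 F [0.1 0.2 0.1] gw 1.001 gf 0.0 q [ 0.37  0.43  1.66 -0.    1.05  1.78]
```

```bash
python3 -m crank '[[[-0.8,0.25,0],0,-1],[[-0.8,0.25,0],0,-1],[[-0.8,0.25,2],0,-1],[[-0.8,0.25,4],0,-1],[[-0.8,0.25,5.2],0,-1],[[-0.8,0.25,5.2],0,-1],[[-0.8,0.25,5.2],0,-1],[[-0.8,0.25,5.2],0,-1]]' >/dev/null
python3 go.py 0.5255 0.275 0.006 0.157
```

```text
t 3.45 tcp [0.524  0.2746 0.0044] yaw 0.1568 shift cm [ 0.15 -0.02 -0.16] turn -0.0002 F [-0.2 -0.2  0.1] gw 1.001 gf 0.0 q [ 0.37  0.47  1.74 -0.    0.92  1.78]
```

```bash
python3 -m crank '[[[0.15,0,-0.1],0,0],[[0.15,0,-0.1],0,1],[[0.15,0,-0.1],0,1],[[0.15,0,-0.1],0,1],[[0.15,0,-0.1],0,1],[[0.15,0,-0.1],0,1],[[0.15,0,-0.1],0,1],[[0.15,0,-0.1],0,1]]' 25
python3 go.py 0.5255 0.275 0.006 0.157
```

```text
t: 4.12
tcp_pos: [0.5249, 0.2744, 0.0044]
eef_rot: [3.131, 0.246, -0.0]
wrist_force: [-0.3, 0.4, 1.5]
grip_width: 0.474
grip_force: 10.9
t 4.12 tcp [0.5249 0.2744 0.0044] yaw 0.157 shift cm [ 0.07 -0.05 -0.16] turn -0.0 F [-0.3  0.4  1.5] gw 0.474 gf 10.9 q [ 0.36  0.48  1.74 -0.    0.92  1.78]
```

```bash
python3 -m crank '[[[0,0,-3],0,1],[[0,0,-6],0,1],[[0,0,-10],0,1],[[0,0,-12.5],0,1],[[0,0,-12.5],0,1],[[0,0,-12.5],0,1]]' 30 | tail -2
python3 go.py 0.599 -0.049 0.13 0.157
python3 -m crank '[[[2.3,4,0],0,1],[[2.3,8,0],0,1],[[2.3,12,0],0,1],[[2.3,16,0],0,1],[[2.3,20,0],0,1],[[2.3,24,0],0,1],[[2.3,27,0],0,1],[[2.3,29,0],0,1]]' |tail -2
python3 -m crank '[[[0,2,0],0,1],[[0,4.1,0],0,1],[[0,4.1,0],0,1],[[0,4.1,0],0,1],[[0,4.1,0],0,1]]' |tail -2
python3 go.py 0.599 -0.049 0.13 0.157
```

```text
grip_width: 0.466
grip_force: 30.0
t 4.62 tcp [0.5257 0.2749 0.1307] yaw 0.1568 shift cm [ 2.18 33.14  0.06] turn -0.0002 F [-0.7 -0.1 -2.3] gw 0.466 gf 30.0 q [ 0.36  0.35  1.59 -0.    1.2   1.78]
grip_width: 0.463
grip_force: 30.0
grip_width: 0.46
grip_force: 30.0
t 5.7 tcp [ 0.5981 -0.0478  0.1277] yaw 0.1565 shift cm [ 0.07  0.13 -0.23] turn -0.0005 F [-0.5  0.2 -0.4] gw 0.46 gf 30.0 q [-0.2   0.37  1.57  0.    1.21  1.22]
```

```bash
python3 - <<'E'
from h import *
im=snap("side","s2");im2=snap("top","t2")
for n,i,b in(("side",im,(190,140,300,260)),("top",im2,(200,140,310,240))): print(n,blobs(mask(i,(5,150,60),(20,255,255),b)))
b=cv2.resize(im[160:260,185:285],None,fx=4,fy=4,interpolation=2);a=cv2.resize(im2[140:240,210:310],None,fx=4,fy=4,interpolation=2)
cv2.imwrite("pics/c4.png",np.hstack([b,a])[:,:,::-1])
E
python3 go.py 0.599 -0.049 0.13 0.157
```

```text
side [(np.int32(12), array([248.4, 153.3]), array([245, 152,   6,   5], dtype=int32)), (np.int32(11), array([230.5, 158.7]), array([228, 157,   6,   5], dtype=int32)), (np.int32(11), array([229.6, 166.7]), array([227, 165,   5,   6], dtype=int32)), (np.int32(202), array([236.4, 196.2]), array([231, 187,  12,  20], dtype=int32)), (np.int32(18), array([294.5, 219. ]), array([292, 217,   6,   5], dtype=int32))]
top [(np.int32(6), array([247.2, 180.7]), array([245, 180,   5,   2], dtype=int32)), (np.int32(12), array([260. , 185.1]), array([259, 183,   4,   6], dtype=int32)), (np.int32(5), array([247.2, 185.4]), array([246, 185,   3,   2], dtype=int32)), (np.int32(7), array([308.4, 212.3]), array([308, 211,   2,   4], dtype=int32))]
t 5.8 tcp [ 0.5986 -0.0474  0.1285] yaw 0.1579 shift cm [ 0.02  0.16 -0.15] turn 0.0009 F [-0.8 -0.6 -2.5] gw 0.465 gf 30.0 q [-0.2   0.37  1.57  0.    1.21  1.22]
```

View pics/c4.png

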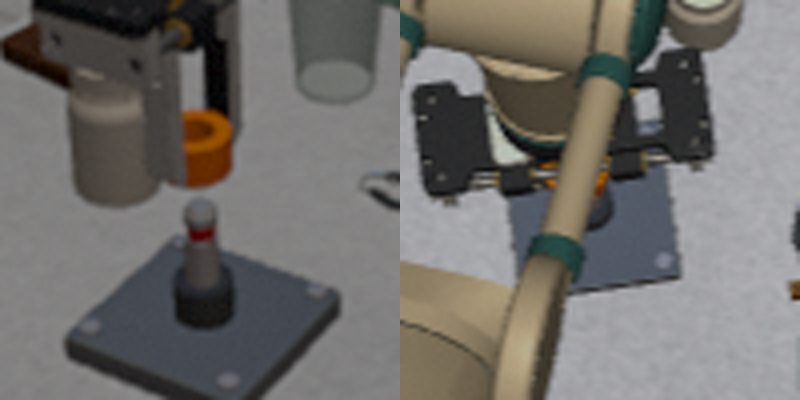

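The side view shows the drum in hand above the spindle: right edge about 243, rows 187–207. The groove is at (235.4,218.4) and the tip at (235,213).

Run:
```python
from h import *
S=np.array([.599,-.049])
for z in(.045,.077,.082,.087,.098): print(z,proj("side",[*S,z]).round(2),proj("top",[*S,z]).round(2))
# drum outline bbox in side for nominal
def cyl(n,c,r,z0,z1):
    a=np.linspace(0,6.28,60);P=np.array([proj(n,[c[0]+r*np.cos(t),c[1]+r*np.sin(t),z]) for t in a for z in(z0,z1)]);return P.min(0).round(1),P.max(0).round(1)
print("drum0 nominal",cyl("side",(.5255,.275),.022,0,.026),"obs 132.5..157.5, 327.5..353.5")
t=manip.state()["tcp_pos"];print("now",cyl("side",t[:2],.022,t[2]-.0044,t[2]+.0216),"obs right 242.5 rows 186.5..206.5")
# spindle measurement: red rows and bright columns in side, row by row
im=cv2.imread("pics/s2.png");h=cv2.cvtColor(im,cv2.COLOR_BGR2HSV)
for y in range(209,226): 
    print(y," ".join("%3d/%3d"%(h[y,x,1],h[y,x,2]) for x in range(227,244)))
```

```text
0.045 [235.2  229.04] [256.84 189.28]
0.077 [234.71 217.94] [256.19 186.83]
0.082 [234.63 216.17] [256.09 186.44]
0.087 [234.55 214.39] [255.99 186.05]
0.098 [234.37 210.45] [255.75 185.17]
drum0 nominal (array([131.1, 326.6]), array([157.9, 355.2])) obs 132.5..157.5, 327.5..353.5
now (array([223.1, 186.1]), array([243.5, 206.8])) obs right 242.5 rows 186.5..206.5
209   4/133   4/132   2/134   4/136   2/135   4/129   6/122  11/118  11/118   4/124   2/128   2/132   2/133   4/133   2/132   2/132   2/133
210   4/133   2/131   2/133   4/136   4/128   9/115  21/109  23/109  19/109  23/109  12/110   4/121   2/129   2/131   4/131   0/131   4/131
211   4/134   4/134   2/134   2/128   5/113  10/100  19/106  19/109  23/110  21/109   5/101  10/106   4/121   2/133   2/130   2/132   2/131
212   2/133   2/132   4/132   6/121  16/ 93  11/ 89  10/100  14/107  19/109   7/104  10/100  16/ 96   7/114   4/131   4/130   4/130   2/130
213   4/133   2/132   2/133   4/116  14/ 91  25/ 91  23/ 99  17/103   7/103  10/101  20/102  22/ 93   7/111   4/130   2/129   2/128   2/128
214   2/134   2/133   2/133   2/1
[... 946 characters left out ...]

221  43/ 78  20/ 78  16/ 94  17/ 88   9/ 60  30/ 59  19/ 67   7/ 75   3/ 82  10/ 79  28/ 72  23/ 68   6/ 89   2/121   2/133   4/133   4/132
222  42/ 79  31/ 75  11/ 70  12/ 65  22/ 57  28/ 55  21/ 62  23/ 66  22/ 71  21/ 72  26/ 69  27/ 67  11/ 72  13/ 98   4/117   2/119   4/124
223  36/ 79  38/ 81  35/ 80  31/ 74  13/ 59  31/ 57  33/ 62  24/ 64  29/ 70  25/ 72  26/ 69  23/ 67  12/ 64  34/ 75  37/ 83  29/ 87   8/ 96
224  38/ 81  37/ 82  44/ 81  39/ 79   8/ 61  30/ 59  29/ 61  28/ 64  22/ 69  28/ 74  24/ 73  25/ 71  16/ 65  28/ 73  44/ 82  42/ 79  36/ 78
225  35/ 81  43/ 83  37/ 83  38/ 73  22/ 59  23/ 56  25/ 62  27/ 67  29/ 70  28/ 72  25/ 72  27/ 67  20/ 63  28/ 64  40/ 77  40/ 83  38/ 81
```

```bash
python3 -m crank '[[[0,0,0],0,1],[[0,0,0],0,1],[[0,0,0],0,1]]' |tail -1
python3 go.py 0.5978 -0.0498 0.105 0.157
```

```text
grip_force: 30.0
t 6.05 tcp [ 0.5993 -0.048   0.1295] yaw 0.1579 shift cm [-0.18  0.16  2.45] turn 0.0009 F [-1.  -0.9 -1.8] gw 0.469 gf 30.0 q [-0.2   0.36  1.57 -0.    1.21  1.22]
```

```bash
python3 -m crank '[[[-0.15,0.15,0.8],0,1],[[-0.15,0.15,1.6],0,1],[[-0.15,0.15,2.4],0,1],[[-0.15,0.15,2.4],0,1],[[-0.15,0.15,2.4],0,1],[[-0.15,0.15,2.4],0,1]]' |tail -1
python3 go.py 0.5978 -0.0498 0.105 0.157
python3 -m crank '[[[0,0,0.3],0,1],[[0,0,0.6],0,1],[[0,0,0.8],0,1],[[0,0,0.8],0,1]]' |tail -1
python3 go.py 0.5978 -0.0498 0.0494 0.157
python3 - <<'E'
from h import *
im=snap("side","s3")
print(blobs(mask(im,(5,150,60),(20,255,255),(215,170,270,250))))
cv2.imwrite("pics/c5.png",cv2.resize(im[170:260,190:280],None,fx=6,fy=6,interpolation=2)[:,:,::-1])
E
```

```text
grip_force: 30.0
t 6.55 tcp [ 0.5982 -0.0505  0.1052] yaw 0.1566 shift cm [-0.03 -0.07  0.02] turn -0.0004 F [ 0.2 -0.  -1.4] gw 0.463 gf 30.0 q [-0.2   0.38  1.6  -0.    1.16  1.21]
grip_force: 30.0
t 6.88 tcp [ 0.5978 -0.0504  0.0969] yaw 0.1567 shift cm [ 0.01 -0.06  4.75] turn -0.0003 F [ 0.3  1.2 -2.6] gw 0.465 gf 30.0 q [-0.2   0.39  1.61 -0.    1.14  1.21]
[(np.int32(7), array([230.9, 172.7]), array([229, 171,   5,   4], dtype=int32)), (np.int32(200), array([237.6, 207.6]), array([232, 198,  12,  21], dtype=int32))]
```

View pics/c5.png

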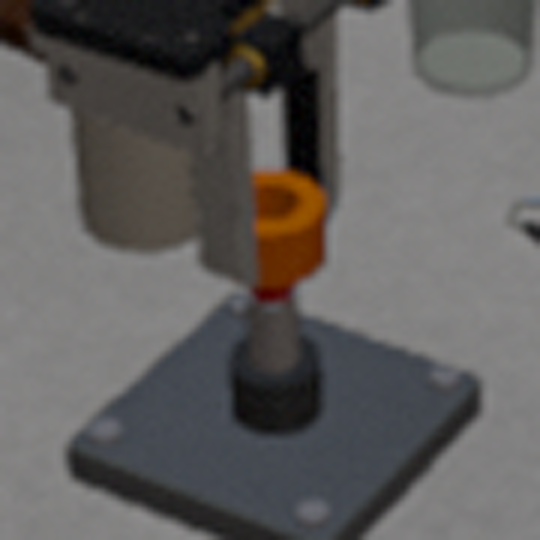

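The drum is 5 mm down over the tip without force. Its centre is about 0.7 px (1.5 mm) left of the axis, so I'll nudge it over and lower.

```bash
python3 -m crank '[[[-0.1,0.06,0],0,1],[[-0.1,0.06,0.3],0,1],[[-0.1,0.06,0.7],0,1],[[-0.1,0.06,1.2],0,1],[[-0.1,0.06,1.5],0,1],[[-0.1,0.06,1.5],0,1]]' |tail -1
python3 go.py 0.5978 -0.0498 0.0494 0.157
```

```text
grip_force: 30.0
t 7.43 tcp [ 0.5964 -0.051   0.0813] yaw 0.1568 shift cm [ 0.16 -0.1   3.19] turn -0.0002 F [-0.1  0.  -0.7] gw 0.462 gf 30.0 q [-0.2   0.4   1.64 -0.    1.1   1.21]
```

```bash
python3 -m crank '[[[0,0,0.8],0,1],[[0,0,1.6],0,1],[[0,0,2.3],0,1],[[0,0,2.8],0,1],[[0,0,2.8],0,1],[[0,0,2.8],0,1]]' |tail -1
python3 go.py 0.5978 -0.0498 0.0494 0.157
python3 -m crank '[[[0,0,0.1],0,1],[[0,0,0.2],0,1],[[0,0,0.3],0,1],[[0,0,0.3],0,1]]' |tail -1
python3 go.py 0.5978 -0.0498 0.0494 0.157
```

```text
grip_force: 30.0
t 7.93 tcp [ 0.5969 -0.0511  0.0538] yaw 0.1568 shift cm [ 0.11 -0.12  0.44] turn -0.0002 F [ 0.1 -0.  -1.3] gw 0.461 gf 30.0 q [-0.2   0.43  1.67 -0.    1.04  1.21]
grip_force: 30.0
t 8.27 tcp [ 0.5973 -0.0512  0.0515] yaw 0.1568 shift cm [ 0.07 -0.13  0.21] turn -0.0002 F [-0.1 -0.8 -1.3] gw 0.463 gf 30.0 q [-0.2   0.43  1.67 -0.    1.04  1.21]
```

```bash
python3 -m crank '[[[0,0,0.1],0,1],[[0,0,0.2],0,1],[[0,0,0.2],0,1],[[0,0,0.2],0,1]]' |tail -1
python3 go.py 0.5978 -0.0498 0.0494 0.157
python3 -m crank '[[[0,0,0.05],0,0.4],[[0,0,0.05],0,-0.2],[[0,0,0.05],0,-0.5],[[0,0,0.05],0,-1],[[0,0,0.05],0,-1],[[0,0,0.05],0,-1]]' |tail -1
python3 - <<'E'
from h import *
im=snap("side","s4")
print(blobs(mask(im,(5,150,60),(20,255,255),(200,190,270,260))))
cv2.imwrite("pics/c6.png",cv2.resize(im[170:260,190:280],None,fx=6,fy=6,interpolation=2)[:,:,::-1])
E
python3 go.py 0.5978 -0.0498 0.0494 0.157
```

```text
grip_force: 30.0
t 8.6 tcp [ 0.5973 -0.0512  0.0495] yaw 0.1568 shift cm [ 0.08 -0.13  0.01] turn -0.0002 F [-0.3 -0.4 -1.9] gw 0.463 gf 30.0 q [-0.2   0.43  1.68 -0.    1.03  1.21]
grip_force: 0.0
[(np.int32(5), array([229.8, 203.4]), array([229, 202,   2,   4], dtype=int32)), (np.int32(206), array([237.2, 226.1]), array([229, 216,  16,  19], dtype=int32))]
t 9.15 tcp [ 0.5973 -0.0512  0.0489] yaw 0.1567 shift cm [ 0.07 -0.13 -0.05] turn -0.0003 F [ 0.1 -0.4 -0.7] gw 0.823 gf 0.0 q [-0.2   0.44  1.68 -0.    1.03  1.21]
```

View pics/c6.png

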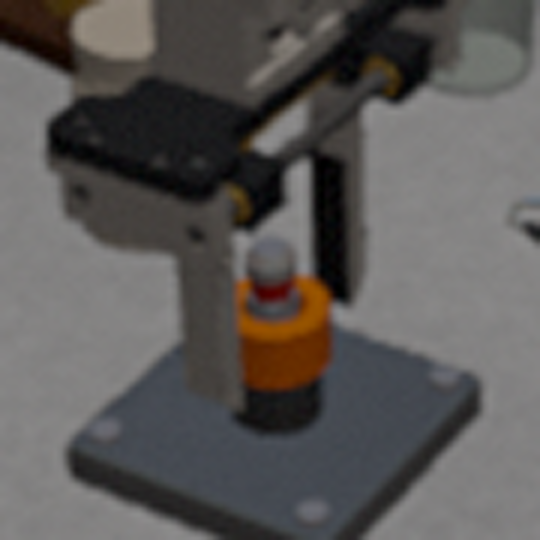

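The drum sits on the shoulder with the groove free above it, and the fingers are open. Now rise and go to the pliers.

```bash
python3 -m crank '[[[0,0,0],0,-1],[[0,0,-3],0,-1],[[0,0,-7],0,-1],[[0,0,-11],0,-1],[[0,0,-13],0,-1],[[0,0,-13],0,-1]]' |tail -1
python3 -m crank '[[[-3,3,0],0,-1],[[-6,6,0],0,-1],[[-9,9,0],0,-1],[[-12,12,0],0,-1],[[-14.2,14.5,0],0,-1],[[-14.2,15.9,0],0,-1],[[-14.2,15.9,0],0,-1],[[-14.2,15.9,0],0,-1]]' |tail -1
python3 -m crank '[[[0,0,0],0,-1],[[0,0,4],0,-1],[[0,0,8],0,-1],[[0,0,11],0,-1],[[0,0,11],0,-1],[[0,0,11],0,-1],[[0,0,11],0,-1]]' |tail -1
python3 - <<'E'
from h import *
im=snap("side","s5");im2=snap("top","t5")
GR=((50,120,50),(80,255,255))
print(blobs(mask(im,*GR,(290,195,350,245))),blobs(mask(im,(5,150,60),(20,255,255),(210,190,270,260))))
b=cv2.resize(im[150:250,220:360],None,fx=4,fy=4,interpolation=2);cv2.imwrite("pics/c7.png",b[:,:,::-1])
E
python3 go.py 0.48 -0.23 0.007 0.157
```

```text
grip_force: 0.0
grip_force: 0.0
grip_force: 0.0
[(np.int32(71), array([328.4, 213.8]), array([317, 210,  23,  11], dtype=int32)), (np.int32(83), array([320.4, 223.3]), array([307, 217,  25,  17], dtype=int32))] [(np.int32(242), array([235.6, 226.2]), array([227, 216,  18,  19], dtype=int32))]
t 11.0 tcp [ 0.4838 -0.231   0.0712] yaw 0.1577 shift cm [-0.39 -0.17  6.42] turn 0.0007 F [-0.8 -0.9  0.3] gw 1.001 gf 0.0 q [-0.58  0.33  1.79  0.    1.02  0.84]
```

View pics/c7.png

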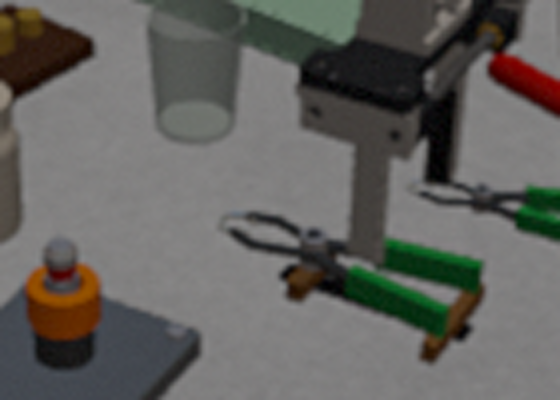

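The pliers lie undisturbed between the fingers, the drum is seated, and the near finger is at crop (368,240), above the handle front. I'll descend with a small correction.

```bash
python3 -m crank '[[[-0.35,-0.15,0],0,-1],[[-0.35,-0.15,1],0,-1],[[-0.35,-0.15,3],0,-1],[[-0.35,-0.15,5],0,-1],[[-0.35,-0.15,6.3],0,-1],[[-0.35,-0.15,6.3],0,-1],[[-0.35,-0.15,6.3],0,-1],[[-0.35,-0.15,6.3],0,-1]]' |tail -1
python3 go.py 0.48 -0.23 0.007 0.157
```

```text
grip_force: 0.0
t 11.67 tcp [ 0.4787 -0.2299  0.0067] yaw 0.1566 shift cm [ 0.13  0.03 -0.03] turn -0.0004 F [-0.4  0.7 -0.4] gw 1.0 gf 0.0 q [-0.58  0.4   1.88 -0.    0.86  0.84]
```

```bash
python3 -m crank '[[[0.1,0,0],0,-0.5],[[0.1,0,0],0,0],[[0.1,0,0],0,1],[[0.1,0,0],0,1],[[0.1,0,0],0,1],[[0.1,0,0],0,1],[[0.1,0,0],0,1],[[0.1,0,0],0,1]]' 35 |tail -2
python3 -m crank '[[[0,0,0],0,1],[[0,0,0],0,1],[[0,0,0],0,1],[[0,0,0],0,1]]' 35 |tail -2
python3 go.py 0.48 -0.23 0.007 0.157
```

```text
grip_width: 0.467
grip_force: 7.4
grip_width: 0.372
grip_force: 34.4
t 12.67 tcp [ 0.479  -0.2296  0.0061] yaw 0.157 shift cm [ 0.09  0.05 -0.09] turn -0.0 F [-2.1 -2.1  2.1] gw 0.372 gf 34.4 q [-0.58  0.4   1.88 -0.    0.86  0.84]
```

```bash
python3 -m crank '[[[0,0,-1],0,1],[[0,0,-2.5],0,1],[[0,0,-5],0,1],[[0,0,-8],0,1],[[0,0,-11],0,1],[[0,0,-11.5],0,1],[[0,0,-11.5],0,1],[[0,0,-11.5],0,1]]' 40 |tail -2
python3 - <<'E'
from h import *
im=snap("side","s6");im2=snap("top","t6")
b=cv2.resize(im[130:240,215:355],None,fx=4,fy=4,interpolation=2)
a=cv2.resize(im2[150:260,285:340],None,fx=4,fy=4,interpolation=2);cv2.imwrite("pics/c8.png",np.hstack([b,a])[:,:,::-1])
for n,i,bx in(("side",im,(260,150,350,240)),("top",im2,(295,150,345,260))): print(n,blobs(mask(i,(50,120,50),(80,255,255),bx)))
E
python3 go.py 0.48 -0.23 0.12 0.157
```

```text
grip_width: 0.368
grip_force: 39.3
side [(np.int32(20), array([312.4, 177.2]), array([310, 175,   6,   5], dtype=int32)), (np.int32(55), array([333.6, 178.5]), array([326, 174,  16,  14], dtype=int32)), (np.int32(54), array([331.2, 183.1]), array([325, 180,  13,   8], dtype=int32))]
top [(np.int32(24), array([327. , 238.1]), array([325, 235,   5,   8], dtype=int32)), (np.int32(22), array([318.3, 239.9]), array([316, 238,   5,   5], dtype=int32))]
t 13.43 tcp [ 0.4778 -0.2283  0.1191] yaw 0.1568 shift cm [ 0.19  0.2  -0.09] turn -0.0002 F [ 0.5  0.1 -1.9] gw 0.37 gf 39.3 q [-0.58  0.27  1.73  0.    1.14  0.84]
```

View pics/c8.png

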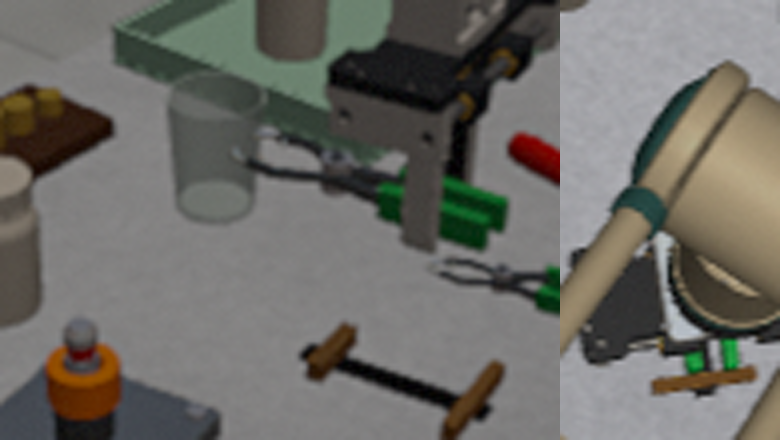

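Pliers are lifted and squeezed: the handles are parallel and the rest is empty. The pivot is at side (298,169), the ring near (278,165). From here I measure by numbers, using the difference from the first picture.

```bash
cat > ring.py <<'E'
from h import *
def diff(name,ref="side0",th=18):
    a=cv2.imread(f"pics/{name}.png").astype(int);b=cv2.imread(f"pics/{ref}.png").astype(int)
    return (np.abs(a-b).max(2)>th).astype(np.uint8),a.mean(2)-b.mean(2)
def pred(tcp,yaw=.157,fx=.1235,dz=.0195):
    d=np.array([np.cos(yaw),np.sin(yaw)]);e=np.array([-d[1],d[0]])
    W=lambda u,v,z=0:[*(tcp[:2]+d*u+e*v),tcp[2]+dz+z]
    return W
def bbox(W,fx=.1235):
    a=np.linspace(0,6.28,60);P=np.array([proj("side",W(fx+.016*np.cos(t),.019*np.sin(t),z)) for t in a for z in(-.002,.002)]);return P.min(0).round(1),P.max(0).round(1)
E
python3 - <<'E'
from ring import *
m,dv=diff("s6");W=pred(np.array([.4778,-.2283,.1191]))
print("ring bbox pred",bbox(W),"centre",proj("side",W(.1235,0)),"pivot",proj("side",W(.068,0,.006)), "tips",proj("side",W(.11,.017)),proj("side",W(.11,-.017)))
for y in range(155,180): print(y,"".join("%4d"%dv[y,x] if m[y,x] else "   ." for x in range(266,304)))
E
```

```text
ring bbox pred (array([271.5, 163.5]), array([285.3, 172.3])) centre [278.41267622 167.84527818] pivot [298.68298096 171.70783094] tips [279.80989231 172.3266076 ] [286.60710289 166.32101467]
155    .   .   .   .   .   .   .   .   .   .   .   .   .   .   .   .   .   .   .   .   .   .   .   .   .   .   .   .   .   .   . -33 -47 -46 -48 -45 -48 -45
156    .   .   .   .   .   .   .   .   .   .   .   .   .   .   .   .   .   .   .   .   .   .   .   .   .   .   .   .   .   .   . -23 -48 -52 -55 -49 -46 -48
157    .   .   .   .   .   .   .   .   .   .   .   .   .   .   .   .   .   .   .   .   .   .   .   .   .   .   .   .   .   .   . -19 -42 -58 -71 -60 -48 -47
158    .   .   .   .   .   .   .   .   .   .   .   .   .   .   .   .   .   .   .   .   .   .   .   .   .   .   .   .   .   .   .   . -15 -41 -66 -69 -60 -52
159    .   .   .   .   .   .   .   .   .   .   .   .   .   .   .   .   .   .   .   .   .   .   .   .   .   .   .   .   .   .   .   .   .   .   . -35 -51 -45
160    .   .   .   .   .   .   .   .   .   .   .   .   .   .   .   .   .   .   .   .   .   .   .   .   .   .   .   .   .   
[... 2316 characters left out ...]
   .   . -22 -24 -29 -29 -32 -33 -46 -81 -96 -99-100 -98 -91 -87 -87 -83
176    .   .   .   .   .   .   .   .   .   .   .   .   .   .   .   .   .   .   .   .   .   .   .   .   .   .   .   .   . -54 -80 -80 -90 -95-100 -97 -93 -93
177    .   .   .   .   .   .   .   .   .   .   .   .   .   .   .   .   .   .   .   .   .   .   .   .   .   .   .   .   . -31 -64 -65 -68 -71 -81 -84 -93 -97
178    .   .   .   .   .   .   .   .   .   .   .   .   .   .   .   .   .   .   .   .   .   .   .   .   .   .   .   .   .   . -28 -42 -43 -40 -39 -33 -38 -64
179    .   .   .   .   .   .   .   .   .   .   .   .   .   .   .   .   .   .   .   .   .   .   .   .   .   .   .   .   .   .   .   .   .   .   .   .   .   .
```

```bash
python3 -m crank '[[[0.5,-2.5,0],0,1],[[1,-5,0],0,1],[[1.5,-8,0],0,1],[[2,-11,0],0,1],[[2.2,-13.5,0],0,1],[[2.2,-15.2,0],0,1],[[2.2,-15.6,0],0,1],[[2.2,-15.6,0],0,1]]' |tail -2
python3 -m crank '[[[0,0,0],0,1],[[0,0,0],0,1],[[0,0,0],0,1],[[0,0,0],0,1]]' |tail -1
python3 - <<'E'
from ring import *
snap("side","s7")
t=manip.state()["tcp_pos"];m,dv=diff("s7","s5",14);W=pred(t)
print("ring bbox pred",bbox(W),"centre",proj("side",W(.1235,0)),"pivot",proj("side",W(.068,0,.006)))
for y in range(182,216): print(y,"".join("%4d"%dv[y,x] if m[y,x] else "   ." for x in range(222,264)))
E
python3 go.py 0.476 -0.0693 0.12 0.157
```

```text
grip_width: 0.368
grip_force: 39.3
grip_force: 39.3
ring bbox pred (array([227.4, 188.9]), array([242.8, 199.4])) centre [235.1302314  194.03507728] pivot [256.38749316 198.95069054]
182    .   .   .   .   .   .   .   .   .   .   .   .   .   .   .   .   .   .   .   .   .   .   .   .   . -28 -62 -67 -77 -85 -92-106-112-113-123-125-118-102 -84 -88 -91 -96
183    .   .   .   .   .   .   .   .   .   .   .   .   .   .   .   .   .   .   .   .   .   .   .   .   . -30 -63 -63 -63 -61 -65 -75 -83 -92-104-111-118-115-103 -90 -87 -92
184    .   .   .   .   .   .   .   .   .   .   .   .   .   .   .   .   .   .   .   .   .   .   .   .   . -16 -35 -56 -65 -65 -64 -61 -63 -67 -75 -85 -92-101-110 -92 -90 -82
185    .   .   .   .   .   .   .   .   .   .   .   .   .   .   .   .   .   .   .   .   .   .   .   .   .   .   . -39 -69 -66 -63 -62 -61 -62 -64 -61 -65 -75 -80 -84 -92 -92
186    .   .   .   .   .   .   .   .   .   .   .   .   .   .   .   .   .   .   .   .   .   .   .   .   .   .   . -30 -65 -67 -69 -66 -64 -61 -63 -62 -60 -62 -61 -68 -78 -82
187    .   .   .   .   .   .   .   .   .   .   .   .
[... 4431 characters left out ...]
 .   .   .   .
213    .   .   .   .   .   .   .   .   .   .   .   .   .   .   .   .   .   .   .   .   .   .   .   .   .   .   .   .   .   .   .   .   .   .   .   .   .   .   .   .   .   .
214    .   .   .   .   .   .   .   .   .   .   .   .   .   .   .   .   .   .   .   .   .   .   .   .   .   .   .   .   .   .   .   .   .   .   .   .   .   .   .   .   .   .
215    .   .   .   .   .   .   .   .   .   .   .   .   .   .   .   .   .   .   .   .   .   .   .   .   .   .   .   .   .   .   .   .   .   .   .   .   .   .   .   .   .   .
t 14.48 tcp [ 0.4766 -0.0726  0.1209] yaw 0.1555 shift cm [-0.01 -0.34  0.09] turn -0.0015 F [-0.5 -0.7 -2.2] gw 0.367 gf 39.3 q [-0.3   0.2   1.83 -0.    1.11  1.12]
```

```bash
python3 -m crank '[[[0,-0.25,0],0,1],[[0,-0.25,0],0,1],[[0,-0.25,0],0,1],[[0,-0.25,0],0,1],[[0,-0.25,0],0,1]]' |tail -1
cat > uv.py <<'E'
from ring import *
import sys
name,ref,dz,x0,x1,y0,y1=sys.argv[1],sys.argv[2],float(sys.argv[3]),*map(int,sys.argv[4:8])
s=manip.state();snap("side",name);t=s["tcp_pos"];yw=.157;d=np.array([np.cos(yw),np.sin(yw)]);e=np.array([-d[1],d[0]])
print(t.round(4)); uv=lambda x,y:(lambda p:(p@d*1e3,p@e*1e3))(plane("side",(x,y),t[2]+dz)[:2]-t[:2])
m,dv=diff(name,ref,9)
for y in range(y0,y1): print(y,"".join("%4d"%dv[y,x] if m[y,x] else "   ." for x in range(x0,x1)),"  uv@%d: %.0f %.0f | @%d: %.0f %.0f"%(x0,*uv(x0,y),x1-1,*uv(x1-1,y)))
E
python3 uv.py s8 s5 0.0205 222 246 182 206
python3 go.py 0.476 -0.0693 0.12 0.157
```

```text
grip_force: 39.3
[ 0.4761 -0.0693  0.121 ]
182    .   .   .   .   .   .   .   .   .   .   .   .   .   .   .   .   .   .   .   .   .   .   .   .   uv@222: 177 -28 | @245: 131 -56
183    .   .   .   .   .   .   .   .   .   .   .   .   .   .   .   .   .   .   .   .   .   .   .   .   uv@222: 174 -25 | @245: 129 -52
184    .   .   .   .   .   .   .   .   .   .   .   .   .   .   .   .   .   .   .   .   .   .   .   .   uv@222: 172 -21 | @245: 127 -49
185    .   .   .   .   .   .   .   .   .   .   .   .   .   .   .   .   .   .   .   .   .   .   .   .   uv@222: 169 -18 | @245: 124 -45
186    .   .   .   .   .   .   .   .   .   .   .   .   .   .   .   .   .   .   .   .   .   .   .   .   uv@222: 167 -14 | @245: 122 -41
187    .   .   .   .   .   .   .   .   .   .   .   .   .   .   .   .   .   .   .   .   .   .   .   .   uv@222: 164 -11 | @245: 120 -38
188    .   .   .   .   .   .   .   .   .   .   .   .   .   .   .   .   .   .   .   .   .   .   .   .   uv@222: 162 -7 | @245: 117 -34
189    .   .   .   .   .   .   .   .   .   .   .   .   . -10 -17 -11 -11   .   . -10 -13 -11   .   .   uv@222: 15
[... 1607 characters left out ...]
89 10
202    .   .   .   .   .   .   .   .   .   .   .   .   .   . -19 -43 -71 -88 -91 -94 -95-103-101-100   uv@222: 129 39 | @245: 87 13
203    .   .   .   .   .   .   .   .   .   .   .   .   .   .   .   . -17 -31 -30 -34 -37 -49 -61 -58   uv@222: 127 42 | @245: 85 16
204    .   .   .   .   .   .   .   .   .   .   .   .   .   .   .   .   .   .   .   .   .   .  -9  -9   uv@222: 125 45 | @245: 83 20
205    .   .   .   .   .   .   .   .   .   .   .   .   .   .   .   .   .   .   .   .   .   .   .   .   uv@222: 122 48 | @245: 80 23
t 14.95 tcp [ 0.4761 -0.0693  0.121 ] yaw 0.1569 shift cm [-0.01 -0.    0.1 ] turn -0.0001 F [ 1.   0.  -2.4] gw 0.364 gf 39.3 q [-0.29  0.2   1.83 -0.    1.11  1.12]
```

```bash
python3 -m crank '[[[0.1,-0.1,0.8],0,1],[[0.1,-0.1,1.6],0,1],[[0.1,-0.1,2.4],0,1],[[0.1,-0.1,3.1],0,1],[[0.1,-0.1,3.5],0,1],[[0.1,-0.1,3.5],0,1],[[0.1,-0.1,3.5],0,1],[[0.1,-0.1,3.5],0,1]]' |tail -1
python3 uv.py s9 s5 0.020 222 250 198 222
python3 go.py 0.477 -0.068 0.062 0.157
python3 - <<'E'
import cv2
im=cv2.imread("pics/s9.png").mean(2)
for y in range(199,220): print(y,"".join("%4d"%v for v in im[y,222:250]))
E
```

```text
grip_force: 39.3
[ 0.4772 -0.0683  0.0861]
198    .   .   .   .   .   .   .   .   .   .   .   .   .   .   .   .   .   .   .   .   .   .   . -13 -55 -76 -84 -87   uv@222: 169 -18 | @249: 116 -50
199    .   .   .   .   .   .   .   .   .   .   .   .   .   .   .   .   .   .   .   .   .   .   . -14 -53 -62 -58 -62   uv@222: 167 -14 | @249: 113 -46
200    .   .   .   .   .   .   .   .   .   .   .   .   .   .   .   .   .   .   .   .   .   .   . -10 -33 -47 -61 -61   uv@222: 164 -11 | @249: 111 -43
201    .   .   .   .   .   .   .   .   .   .   .   .   .   .   .   .   .   .   .   .   .   .   .   .   . -20 -57 -64   uv@222: 162 -7 | @249: 109 -39
202    .   .   .   .   .   .   .   .   .   .   .   .   .  -7 -13 -11 -14 -10 -11 -15 -14 -13   .   .   .   . -46 -65   uv@222: 160 -4 | @249: 107 -36
203    .   .   .   .   .   .   .   .   .   .   .   .   . -18 -24 -27 -29 -24 -38 -72 -77 -75 -51 -30 -20 -24 -51 -65   uv@222: 157 -1 | @249: 105 -32
204    .   .   .   .   .   .   .   .   .   .   .   .   . -14 -15 -13 -14  -9 -33 -68 -55 -63 -88 -92 -84 -78 -69 -65   uv@222: 155 3 | @249: 102 -29
205  
[... 4435 characters left out ...]
14  132 132 131 133 133 133 134 135 113  80  84  88  80  56  35  31  34  39  43  40  45  50  55  61  70  78  88  99
215  133 133 133 131 133 135 135 133 112  68  60  76  84  77  55  39  32  31  32  32  29  27  35  31  32  36  37  40
216  132 133 131 131 130 132 129 126 110  69  51  57  66  68  66  55  38  49  57  56  56  64  72  66  48  38  40  37
217  132 131 132 130 130 128 116  96  83  63  37  43  48  53  50  41  51  77  78  78  80 100 115 115 102  96  96  95
218  133 131 131 132 130 115  89  76  82  74  40  24  24  27  28  31  61  81  76  77  77  95 121 134 135 136 134 136
219  134 133 133 132 122  95  74  75  81  79  61  33  24  27  43  49  66  73  60  73  76  77 106 128 134 135 133 134
```

```bash
python3 -m crank '[[[0.05,-0.15,0],0,1],[[0.05,-0.15,0.3],0,1],[[0.05,-0.15,0.6],0,1],[[0.05,-0.15,0.9],0,1],[[0.05,-0.15,1.2],0,1],[[0.05,-0.15,1.2],0,1],[[0.05,-0.15,1.2],0,1],[[0.05,-0.15,1.2],0,1]]' |tail -1
python3 go.py 0.477 -0.068 0.062 0.157
python3 uv.py s10 s5 0.020 222 250 203 226
python3 - <<'E'
import cv2
im=cv2.imread("pics/s10.png").mean(2)
for y in range(205,226): print(y,"".join("%4d"%v for v in im[y,222:250]))
E
```

```text
grip_force: 39.3
t 16.33 tcp [ 0.4772 -0.0666  0.0739] yaw 0.1568 shift cm [-0.04  0.13  1.19] turn -0.0002 F [ 1.  -0.1 -0.9] gw 0.366 gf 39.3 q [-0.28  0.25  1.9  -0.    0.99  1.13]
[ 0.4772 -0.0666  0.0739]
203    .   .   .   .   .   .   .   .   .   .   .   .   .   .   .   .   .   .   .   .   .   .   . -28 -78 -96-108-112   uv@222: 168 -17 | @249: 114 -49
204    .   .   .   .   .   .   .   .   .   .   .   .   .   .   .   .   .   .   .   .   .   .   . -25 -64 -69 -76 -83   uv@222: 166 -13 | @249: 112 -46
205    .   .   .   .   .   .   .   .   .   .   .   .   .   .   .   .   .   .   .   .   .   .   . -16 -56 -62 -62 -64   uv@222: 163 -10 | @249: 110 -42
206    .   .   .   .   .   .   .   .   .   .   .   .   .   .   .   .   .   .   .   .   .   .   .   . -28 -49 -65 -65   uv@222: 161 -7 | @249: 107 -39
207    .   .   .   .   .   .   .   .   .   .   .   .   . -13 -12 -17 -20 -19 -22 -26 -31 -20  -8   .   . -31 -62 -63   uv@222: 159 -3 | @249: 105 -35
208    .   .   .   .   .   .   .   .   .   .   .   .  -7 -23 -21 -23 -23 -30 -54 -80 -79 -78 -69 -43 -31 -46 -65 -67   uv@222: 156 0 | @2
[... 4286 characters left out ...]
20  135 133 134 125 110  80  76  75  66  63  62  52  57  61  55  39  36  28  32  36  36  35  32  32  31  34  34  39
221  135 135 129 105  86  74  76  75  61  54  56  62  74  84  78  67  55  49  49  57  56  55  54  62  64  55  46  40
222  133 129 110  81  71  71  77  76  71  66  61  60  63  67  71  71  70  70  71  78  79  75  77 102 118 110 105  99
223  130 111  87  70  63  61  73  78  77  75  74  75  74  74  78  81  77  77  78  78  76  68  65 104 129 137 138 138
224  113  89  74  71  59  46  58  71  76  76  78  77  74  76  78  77  77  78  76  73  66  56  51  75  98 117 127 127
225   87  75  75  75  62  36  39  53  65  68  72  75  75  74  76  75  72  70  67  58  50  45  50  66  77  84  91  96
```

```bash
python3 -m crank '[[[0.07,-0.05,0],0,1],[[0.07,-0.05,0.3],0,1],[[0.07,-0.05,0.6],0,1],[[0.07,-0.05,0.9],0,1],[[0.07,-0.05,1.15],0,1],[[0.07,-0.05,1.15],0,1],[[0.07,-0.05,1.15],0,1],[[0.07,-0.05,1.15],0,1]]' |tail -1
python3 go.py 0.478 -0.066 0.062 0.157
python3 uv.py s11 s5 0.020 222 250 207 230
python3 - <<'E'
import cv2
im=cv2.imread("pics/s11.png").mean(2)
for y in range(208,230): print(y,"".join("%4d"%v for v in im[y,222:250]))
E
```

```text
grip_force: 39.3
t 17.05 tcp [ 0.4779 -0.0661  0.0624] yaw 0.1567 shift cm [ 0.02 -0.    0.04] turn -0.0003 F [-0.5  0.8 -1. ] gw 0.365 gf 39.3 q [-0.28  0.27  1.91 -0.    0.96  1.13]
[ 0.4779 -0.0661  0.0624]
207    .   .   .   .   .   .   .   .   .   .   .   .   .   .   .   .   .   .   .   .   .   .   . -30 -96-119-121-125   uv@222: 168 -17 | @249: 114 -50
208    .   .   .   .   .   .   .   .   .   .   .   .   .   .   .   .   .   .   .   .   .   .   . -41 -84 -97-105-117   uv@222: 166 -14 | @249: 111 -46
209    .   .   .   .   .   .   .   .   .   .   .   .   .   .   .   .   .   .   .   .   .   .   . -41 -67 -70 -75 -84   uv@222: 163 -10 | @249: 109 -43
210    .   .   .   .   .   .   .   .   .   .   .   .   .   .   .   .   .   .   .   .   .   .   . -31 -59 -60 -62 -64   uv@222: 161 -7 | @249: 107 -39
211    .   .   .   .   .   .   .   .   .   .   .   .   .   .   .   .   . -14 -30 -35 -22 -10 -12 -24 -38 -55 -65 -65   uv@222: 158 -4 | @249: 105 -36
212    .   .   .   .   .   .   .   .   .   .   .   .   .   .   .   .   . -26 -65 -76 -73 -72 -59 -41 -37 -50 -61 -64   uv@222: 156 -0 | @
[... 4403 characters left out ...]
24  114  87  74  70  59  42  59  72  77  77  78  78  73  63  56  48  42  35  35  37  35  34  34  35  35  41  42  43
225   89  76  76  75  63  36  40  53  64  69  72  76  77  76  71  63  51  46  47  45  35  34  31  36  34  30  30  30
226   74  73  76  78  65  41  38  38  43  49  55  61  64  64  66  66  60  52  52  52  47  42  43  55  61  53  54  52
227   73  75  77  79  67  37  38  40  39  42  46  44  44  47  47  50  50  53  50  51  48  47  53  70  75  76  77  76
228   76  75  77  78  66  41  40  43  42  42  44  45  46  47  48  48  49  49  52  51  49  46  51  68  78  76  74  76
229   76  76  76  77  67  45  38  41  42  45  42  46  46  48  48  48  49  50  50  49  48  47  53  67  76  76  76  76
```

The ring is round the groove: jaw midpoint at side (235.5,216.2) against the axis at (235.0,216.1), with no added wrist force. I'll settle, re-read the force, then hand in.

```bash
for i in 1 2 3; do python3 -m crank '[[[0,0,0],0,1],[[0,0,0],0,1],[[0,0,0],0,1]]' >/dev/null; python3 go.py 0.478 -0.066 0.062 0.157; done
python3 -c "
from h import *
print(blobs(mask(snap('side','s12'),(5,150,60),(20,255,255),(210,200,270,260))))
print(manip.job_done())"
```

```text
t 17.35 tcp [ 0.4779 -0.066   0.0625] yaw 0.1568 shift cm [ 0.01 -0.    0.05] turn -0.0002 F [-0.2  0.1 -1.3] gw 0.365 gf 39.3 q [-0.28  0.27  1.91 -0.    0.96  1.13]
t 17.6 tcp [ 0.4778 -0.066   0.0625] yaw 0.1568 shift cm [0.02 0.   0.05] turn -0.0002 F [ 0.8 -0.2 -1.7] gw 0.365 gf 39.3 q [-0.28  0.27  1.91 -0.    0.96  1.13]
t 17.85 tcp [ 0.4778 -0.066   0.0625] yaw 0.1569 shift cm [0.02 0.   0.05] turn -0.0001 F [ 0.4 -1.4 -1.1] gw 0.367 gf 39.3 q [-0.28  0.27  1.91 -0.    0.96  1.13]
[(np.int32(30), array([241.4, 219.3]), array([238, 216,   7,   7], dtype=int32)), (np.int32(188), array([234.5, 227.9]), array([227, 219,  18,  16], dtype=int32))]
the job is handed in; nothing more can be done
None
```

I handed the job in at about 17.9 s: by my measurements the drum is seated and released, and the pliers hold the spread ring round the groove with no contact force felt, but the hand-in call gave no verdict.

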